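# Nest the upside-down pot lids on the instrument tray

## Task

The three domed lids lie upside down on the blue bib after washing. Keeping them upside down, stand the largest flat in the low metal tray, then nest the middle one inside it, and then the smallest inside that, so that each stands level with its disc flat on the inner floor of the lid below. Lower them in place and let go rather than dropping them, do not turn any over, and leave the plaster cast and dental mirror where they are.

Things in the scene. Friction and masses are not known exactly. Their poses are not given: they have to be found in the camera images.
- lid_large_mid (a point): Centre of the largest lid, half-way up its axis (z, up as it lies upside down). A steel bowl shape 150 mm across, 44 mm high, standing on its black disc pull (68 mm across, 8 mm thick). Flat inner floor 76 mm across, 12 mm above the underside; wall 4 mm. The top 12 mm of the rim is an upright grey band 8 mm thick: pinch it from above, anywhere, one finger inside. 180 g.
- lid_medium_mid (a point): Centre of the middle-sized lid, half-way up its axis (z, up as it lies upside down). A steel bowl shape 120 mm across, 48 mm high, standing on its black disc pull (62 mm across, 8 mm thick). Flat inner floor 64 mm across, 12 mm above the underside; wall 4 mm. The top 12 mm of the rim is an upright grey band 8 mm thick: pinch it from above, anywhere, one finger inside. 140 g.
- lid_small_mid (a point): Centre of the smallest lid, half-way up its axis (z, up as it lies upside down). A steel bowl shape 92 mm across, 50 mm high, standing on its black disc pull (48 mm across, 8 mm thick). Flat inner floor 48 mm across, 12 mm above the underside; wall 4 mm. The top 12 mm of the rim is an upright grey band 8 mm thick: pinch it from above, anywhere, one finger inside. 100 g.
- tray: Low square metal tray, 210 by 210 mm outside, 14 mm high, walls and floor 3 mm thick, fixed to the table. Origin at the centre of its underside (floor top 3 mm above it), z up, x and y along its sides.
- cast_mid (a point): Bystander: white plaster model of a set of teeth, 50 x 60 x 65 mm, loose. Point at its centre.
- mirror: Bystander: steel dental mirror lying on the table, 180 mm long, 9 mm thick, loose. Origin on the table at the middle of its length, x towards the mirror head.

How it is judged (in metres and radians):
On the way, in this order (a step that is already met when the one before it is completed fails the run):
1. the largest lid stands upside down, flat on the floor of the tray, let go (horizontal distance between lid_large_mid and tray below 0.05 m and z of lid_large_mid in the frame of tray between 0.021 and 0.029 m and angle between lid_large_mid's own z axis and vertical below 0.1 rad and contact force between the fingers and lid_large below 0.1 N), for 0.2 s.
2. the middle lid stands level on the inner floor of the largest, let go, the largest still flat in the tray (all of step 1 and horizontal distance between lid_medium_mid and lid_large_mid below 0.014 m and z of lid_medium_mid in the frame of lid_large_mid between 0.01 and 0.018 m and angle between lid_medium_mid's own z axis and vertical below 0.1 rad and contact force between the fingers and lid_medium below 0.1 N), for 0.2 s.
3. the smallest lid stands level on the inner floor of the middle one, let go (all of step 2 and horizontal distance between lid_small_mid and lid_medium_mid below 0.014 m and z of lid_small_mid in the frame of lid_medium_mid between 0.009 and 0.017 m and angle between lid_small_mid's own z axis and vertical below 0.1 rad and contact force between the fingers and lid_small below 0.1 N), for 0.2 s.
At the end, for the whole second after the job is handed in: The largest lid stands upside down flat on the tray floor (within 50 mm of its centre), the middle lid in it and the smallest in that, each within 14 mm of the axis and 4 mm of the height of lying flat on the floor below, tilted under 0.1 rad, let go and at rest (all of step 3 and linear speed of each of lid_large, lid_medium, lid_small below 0.02 m/s and angular speed of each of lid_large, lid_medium, lid_small below 0.2 rad/s); the robot touches nothing.
It fails at once if a lid is dropped: falls unheld at over 0.6 m/s (a fall of about 2 cm) ((linear speed of lid_large above 0.6 m/s and contact force between the fingers and lid_large below 0.1 N) or (linear speed of lid_medium above 0.6 m/s and contact force between the fingers and lid_medium below 0.1 N) or (linear speed of lid_small above 0.6 m/s and contact force between the fingers and lid_small below 0.1 N)).
It fails at once if a lid is tipped past 0.9 rad or turned over (angle between any of lid_large_mid, lid_medium_mid, lid_small_mid's own z axis and vertical above 0.9 rad).
It fails at once if the cast or mirror is moved more than 20 mm (distance of any of cast_mid, mirror from where it was at the start of the episode above 0.02 m).
It also fails if it takes over 64 s, if anything falls off the work surface, if the arm or the gripper's body presses on something with over 40 N, if the wrist force passes 120 N, or if a joint passes its speed limit or range.

## Robot

A 6-joint arm with a two-finger parallel gripper is mounted at the origin on the work surface. World frame = base frame: x ahead of the robot, y to its left, z up, the work surface at z = 0. Lengths are in mm, angles in degrees, forces in N, time in s.
With the tool pointing down it reaches from about 350 to 975 mm from the base axis. Payload 4.9 kg.
Tool frame: the origin (TCP) lies at the very end of the fingers, on their centre line; the grasp point (between the pads) lies 19 mm behind it; z points along the fingers, y is the line along which they close (so a half turn about z gives the same grasp; the last joint's range is limited). The gripper opens to 85 mm and grips with 20 to 120 N. Pads are 22 mm wide; open, the fingers measure 114 mm over their backs; the gripper's body (76 mm by 85 mm) begins 54 mm behind the grasp point. The pads swing forward as they close: fully open they stand 13 mm farther back than shut.
Start: joints at [-6.818, 3.019, 92.412, -0, 84.569, -6.818], TCP at [624.981, 0.003, 231.304] pointing down, gripper open.
Joint ranges: [-172.51, 172.51], [-57.92, 126.97], [3.15, 148.05], [-58.71, 238.71], [5.1, 150.11], [-179.66, 179.66]. Speed limits (degrees/s): [147.25, 147.25, 180, 180, 180, 180].

## Interface

Orientations are given as [roll, pitch, yaw] about the fixed x, y, z axes, in that order (R = Rz(yaw) Ry(pitch) Rx(roll)).
In Python, from cell import * gives the robot as it stands.
- The arm moves only by the tool play_rows, never from a script. Its argument "rows" is a list of rows, each a list of 3 entries, a list of its own where there are three numbers: the turn, a rotation vector about the tool's x, y, z as a fraction of full scale, then the shift along the tool's x, y, z as a fraction of full scale, then the finger opening in mm, from 0 to 85.4. A call has 1 to 10 rows; each row shifts and turns the commanded pose from where the row before left it, along the tool's axes as they then stand; what a row does not reach is not made up. Full scale, the value 1, is 150 mm for a shift and pi rad for a turn. A row lasts 1/12 s, in which the tool goes at most 41.7 mm and 7.16 degrees, less where a joint would pass 70% of its speed; a pose out of reach is approached as far as the arm can. A call with a number of a shift or a turn outside -1 to 1 is refused whole. A call with a gripper value outside its range is refused whole. The fingers move at their own pace and stop on an object; "force" is the grip in N (left out, the last holds). Time passes only in rows, so rows that do not move let the fingers close. It gives the time, the measured TCP pose, the force, the opening and the grip force at its end, in the units of the state.
- read_state(): the state, without advancing time (a new reading comes with each control period).
- camera(name): name is "scene" or "side" or "wrist"; returns a dict with "pixels" (480x640x3 uint8, red, green, blue), "intrinsics" (3x3 intrinsics, pixels), "R" (3x3) and "t" (3): a world point X has camera coordinates R X + t. Camera axes: x right, y down, z forward; pixel columns grow to the right and rows downward; lengths in mm; the calibration is good to about 2 mm. A picture is of the moment at which its call begins. There is no depth.
- close_job(): hands the job in; it is judged then, once.
The state is a dict: "time": time; "joint_positions": joint angles; "dq": joint speeds; "tau": joint torques, N m; "tcp_pos": TCP position; "ee_rot": TCP orientation; "ft_force": force on the tool from outside, world axes, zero at the start; "torque": the same for the moment, N m; "opening": opening from 0.0 (shut) to 1.0 (fully open); "grasp_force": force on a finger pad.
Only numpy, scipy, OpenCV 4.12 (cv2) and the standard library are available. Lean on these libraries where they do the work, as an engineer would, in place of code of your own. Each camera call takes 0.05 s, during which the arm holds its last target. There are 200 camera calls.

## Working session

There is one attempt and no reset: what is moved stays moved. The work goes in short steps, Python scripts to look and compute and a tool call to move; the robot and the scene stay as the last step left them, time stands still between calls to the robot, and variables do not carry over. Pictures are saved under pics/ and viewed, at most 10 in all, crops included, and the job is handed in when it is done.

Besides the shell and the picture viewer there is one more tool, called after "Request:" by a JSON object that holds its "name" and its "arguments". play_rows: Moves the arm, as the interface text tells. Shift numbers are shares of 150 mm and turn numbers shares of pi rad, none past 1 either way. Its arguments: {"type":"object","properties":{"rows":{"type":"array"},"force":{"type":"number"}},"required":["rows"]}

```bash
mkdir -p pics; python3 - <<'E'
from cell import *
import cv2,numpy as np
s=read_state();print(s)
for n in("scene","side"):
    c=camera(n);cv2.imwrite(f"pics/{n}0.png",c["pixels"][:,:,::-1]);print(n,c["intrinsics"],c["R"],c["t"])
    np.savez(f"{n}0.npz",**c)
E
```

```text
{'time': 0.0, 'joint_positions': array([-6.81682995e+00,  3.05639688e+00,  9.24914154e+01, -7.74277276e-04,
        8.45674492e+01, -6.81771058e+00]), 'dq': array([ 0.08621075,  0.0158568 , -0.0262076 , -0.07905344, -0.00080562,
       -0.03004944]), 'tau': array([ 2.70554956e-04, -3.93670499e+01, -3.70175600e+01, -1.62778279e-04,
        6.93513779e-03, -6.06393527e-06]), 'tcp_pos': array([6.24388178e+02, 8.46872871e-02, 2.30079386e+02]), 'ee_rot': array([-1.79885462e+02, -1.29175875e-02,  9.00009418e+01]), 'ft_force': array([ 0.27985643,  0.35712653, -0.10583762]), 'torque': array([-0.01774746, -0.01000508,  0.01654286]), 'grasp_force': 0.0, 'opening': 0.9974044451070729}
scene [[595.20103099   0.         317.6257807 ]
 [  0.         595.20103099 229.99076455]
 [  0.           0.           1.        ]] [[ 0.53385466  0.84557482 -0.001559  ]
 [ 0.54367046 -0.34465792 -0.76526685]
 [-0.6476277   0.40769369 -0.64371128]] [-294.19048038 -249.34585888 1629.95422513]
side [[498.73553751   0.         316.23341895]
 [  0.         498.73553751 243.94612774]
 [  0.           0.           1.        ]] [[-0.83765095 -0.54582078 -0.02050754]
 [-0.36681532  0.58996332 -0.71929813]
 [ 0.40470656 -0.59499829 -0.69439876]] [456.80276699 223.49412681 740.88135022]
```

View pics/scene0.png

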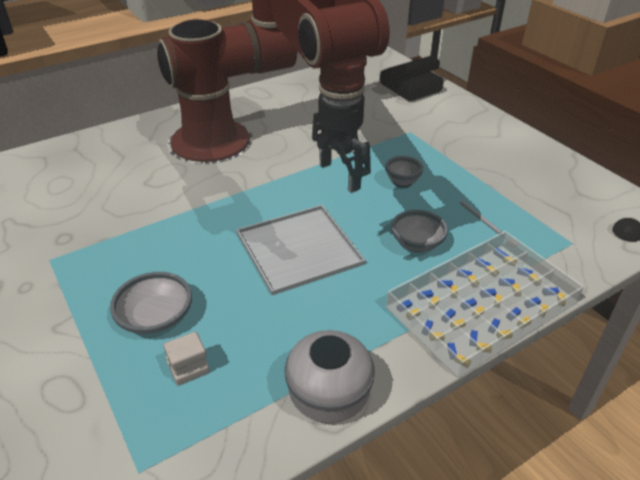

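View pics/side0.png

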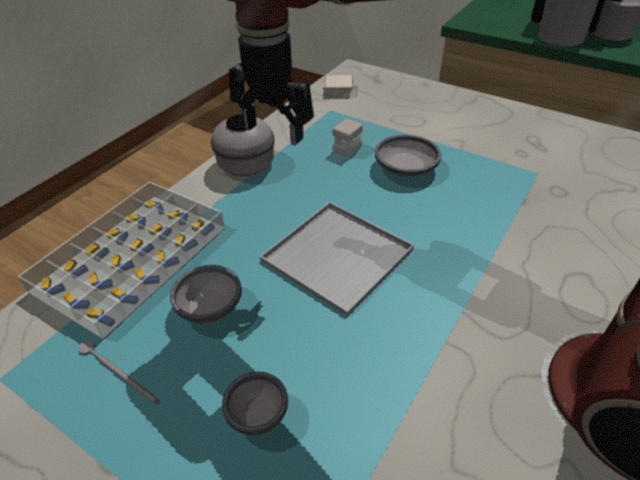

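Scene view: large lid at (152,302), medium (419,230), small (404,170), tray centre (301,248), cast (186,357), mirror (480,215). Side view: large (408,155), medium (206,293), small (255,402), tray (337,257), mirror (118,372).

```bash
cat > h.py <<'E'
import numpy as np,cv2
from scipy.optimize import least_squares
def cast(c,p,z):
    p=np.asarray(p,float).reshape(-1,2);R=c["R"];o=-R.T@c["t"]
    d=np.c_[p,np.ones(len(p))]@np.linalg.inv(c["intrinsics"]).T@R
    return (o+d*((z-o[2])/d[:,2])[:,None])[:,:2]
def blob(c,seed,r=75):
    hsv=cv2.cvtColor(np.ascontiguousarray(c["pixels"]),cv2.COLOR_RGB2HSV)
    m=((hsv[...,0]<75)|(hsv[...,0]>115)|(hsv[...,1]<70)).astype(np.uint8)
    m=cv2.morphologyEx(m,cv2.MORPH_OPEN,np.ones((3,3)))
    w=np.zeros_like(m);cv2.circle(w,seed,r,1,-1);m&=w
    n,l=cv2.connectedComponents(m);m=(l==l[seed[1],seed[0]]).astype(np.uint8)
    k=max(cv2.findContours(m,cv2.RETR_EXTERNAL,cv2.CHAIN_APPROX_NONE)[0],key=cv2.contourArea)[:,0]
    return k
def rim(c,seed,R,h,r=75):
    k=blob(c,seed,r);x0,x1=k[:,0].min(),k[:,0].max()
    yl=max(k[k[:,0]==x0][:,1].min(),0);yr=k[k[:,0]==x1][:,1].min()
    line=yl+(k[:,0]-x0)*(yr-yl)/(x1-x0)
    q=k[k[:,1]<=line];P=cast(c,q,h)
    f=lambda v:np.hypot(*(P-v[:2]).T)-v[2]
    a=least_squares(f,[*P.mean(0),R],loss="soft_l1",f_scale=1)
    b=least_squares(lambda v:f([*v,R]),a.x[:2],loss="soft_l1",f_scale=1)
    return a.x.round(1),b.x.round(1),np.abs(b.fun).mean().round(2),(x0,x1,len(q))
E
python3 - <<'E'
from h import *
S={n:dict(np.load(n+"0.npz")) for n in("scene","side")}
for nm,R,h,a,b in(("L",75,44,(152,302),(408,155)),("M",60,48,(419,230),(206,293)),("S",46,50,(404,170),(255,402))):
    for n,s,r in(("scene",a,52 if nm=="L" else 36 if nm=="M" else 24),("side",b,42)): print(nm,n,*rim(S[n],s,R,h,r))
for n,s in(("scene",(301,255)),("side",(337,257))):
    k=blob(S[n],s,90);P=cast(S[n],k,14).astype(np.float32);print(n,cv2.minAreaRect(P))
for n,s in(("scene",(186,357)),("side",(347,137))): print("cast",cast(S[n],[s],32))
print("mirror",cast(S["scene"],[(463,204),(500,233)],5),cast(S["side"],[(85,348),(157,401)],5))
E
```

```text
L scene [ 532.7 -356.8   74.4] [ 533.4 -357.1] 0.68 (np.int32(110), np.int32(191), 91)
L side [ 555.4 -446.5   74. ] [ 555.  -445.8] 13.85 (np.int32(375), np.int32(449), 160)
M scene [640.2 200.5  59.6] [640.7 200.1] 0.84 (np.int32(391), np.int32(447), 61)
M side [634.  206.3  58.6] [632.9 207.7] 0.87 (np.int32(170), np.int32(240), 85)
S scene [441.6 316.5  44.6] [443.2 315.4] 1.12 (np.int32(385), np.int32(422), 41)
S side [437.7 321.2  44.3] [436.6 323. ] 0.64 (np.int32(223), np.int32(287), 82)
scene ((520.229736328125, -28.505531311035156), (216.168212890625, 223.55892944335938), 82.87968444824219)
side ((510.7967224121094, -19.626083374023438), (220.27755737304688, 217.43426513671875), 82.96224975585938)
cast [[ 683.01942919 -351.03123584]]
cast [[ 685.11410971 -351.93976577]]
mirror [[592.62349074 377.21685431]
 [714.7524409  373.59749456]] [[747.99379104 380.17772404]
 [578.49891621 383.6770284 ]]
```

Request:
{"name": "play_rows", "arguments": {"rows": [[[0,0,0],[-0.235,-0.1,0.02],85],[[0,0,0],[-0.235,-0.1,0.02],85],[[0,0,0],[-0.235,-0.1,0.02],85],[[0,0,0],[-0.235,-0.1,0.02],85],[[0,0,0],[-0.235,-0.1,0.02],85],[[0,0,0],[-0.235,-0.1,0.02],85],[[0,0,0],[-0.235,-0.1,0.02],85],[[0,0,0],[-0.235,-0.1,0.02],85],[[0,0,0],[-0.235,-0.1,0.02],85],[[0,0,0],[-0.235,-0.1,0.02],85]], "force": 80}}

```text
time: 0.93
tcp_pos: [473.7, -353.8, 200.6]
ee_rot: [-180.0, -0.0, 90.0]
ft_force: [0.5, 0.6, -0.5]
opening: 0.997
grasp_force: 0.0
```

```bash
python3 - <<'E'
from cell import *
from h import *
c=camera("wrist");cv2.imwrite("pics/w1.png",c["pixels"][:,:,::-1]);np.savez("w1.npz",**c)
s=read_state();print(s["time"],s["tcp_pos"],s["ee_rot"]);print(c["intrinsics"],c["R"],-c["R"].T@c["t"])
np.savez("scene1.npz",**camera("scene"));
E
```

```text
0.9833 [ 470.72546299 -359.46794569  199.93620163] [-179.79970344    0.20165858   89.69745431]
[[352.72912608   0.         318.68944655]
 [  0.         352.72912608 239.87802761]
 [  0.           0.           1.        ]] [[ 9.99999587e-01  3.90248060e-04 -8.20993043e-04]
 [ 6.07525935e-04 -9.58746605e-01  2.84261460e-01]
 [-6.76191810e-04 -2.84261841e-01 -9.58746446e-01]] [ 473.33126842 -281.55696323  342.99111721]
```

View pics/w1.png

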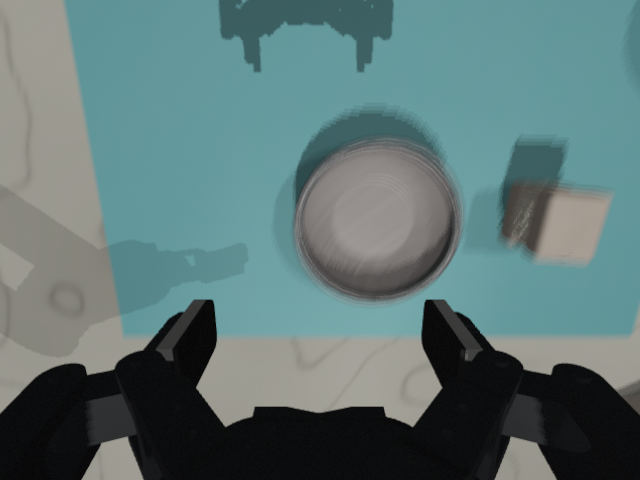

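The wrist image shows the large lid as a nearly complete circle centred near (378,222), with the cast at (560,225) and both fingers at the bottom.

```bash
cat >> h.py <<'E'
def full(c,seed,R,h,r=120):
    k=blob(c,seed,r);P=cast(c,k,h)
    f=lambda v:np.hypot(*(P-v[:2]).T)-v[2]
    a=least_squares(f,[*P.mean(0),R],loss="soft_l1",f_scale=1)
    return a.x.round(1),np.abs(a.fun).mean().round(2)
E
python3 - <<'E'
from cell import *
from h import *
c=camera("wrist");c=camera("wrist")
print(full(c,(378,222),75,44))
s=read_state();print(s["time"],s["tcp_pos"],s["ee_rot"]);print(-c["R"].T@c["t"])
E
```

```text
(array([ 526.7, -353.8,   73.9]), np.float64(0.26))
1.1333 [ 474.24250048 -352.95065783  200.57898914] [-1.79956934e+02 -7.68165836e-02  8.98738131e+01]
[ 473.47740027 -282.09997556  342.64295177]
```

Request:
{"name": "play_rows", "arguments": {"rows": [[[0,0,0],[-0.002,-0.024,0.227],85],[[0,0,0],[-0.002,-0.024,0.227],85],[[0,0,0],[-0.002,-0.024,0.227],85],[[0,0,0],[-0.002,-0.024,0.227],85],[[0,0,0],[-0.002,-0.024,0.227],50],[[0,0,0],[0,0,0],0],[[0,0,0],[0,0,0],0],[[0,0,0],[0,0,0],0],[[0,0,0],[0,0,0],0],[[0,0,0],[0,0,0],0]], "force": 80}}

```text
time: 1.97
tcp_pos: [458.9, -355.4, 34.3]
ee_rot: [179.8, 0.2, 90.0]
ft_force: [0.0, -1.3, 0.7]
opening: 0.137
grasp_force: 0.2
```

Request:
{"name": "play_rows", "arguments": {"rows": [[[0,0,0],[0,0,0],0],[[0,0,0],[0,0,0],0],[[0,0,0],[0,0,0],0],[[0,0,0],[0,0,0],0]]}}

```text
time: 2.3
tcp_pos: [458.2, -355.2, 33.5]
ee_rot: [179.8, 0.1, 90.0]
ft_force: [-0.9, 0.8, 6.0]
opening: 0.07
grasp_force: 78.4
```

```bash
python3 - <<'E'
from cell import *
from h import *
c=camera("wrist");cv2.imwrite("pics/w2.png",c["pixels"][:,:,::-1])
s=read_state();print(s)
E
```

```text
{'time': 2.35, 'joint_positions': array([-4.51375756e+01,  8.51779018e+00,  1.06737167e+02,  1.33232009e-02,
        6.45419479e+01, -4.51401985e+01]), 'dq': array([-0.04150479,  0.01946235,  0.0600625 , -0.02908035,  0.11085041,
       -0.01070791]), 'tau': array([ -0.14193144, -34.66030955, -29.26887274,  -0.08075355,
        -0.3626165 ,   0.04678733]), 'tcp_pos': array([ 458.18880054, -355.12374834,   33.43370827]), 'ee_rot': array([1.79848201e+02, 1.35460336e-01, 8.99967378e+01]), 'ft_force': array([-0.35585705,  1.74323135,  6.06043571]), 'torque': array([ 0.19976548, -0.00781171,  0.02419398]), 'grasp_force': 78.38439204264432, 'opening': 0.06980652738811643}
```

View pics/w2.png

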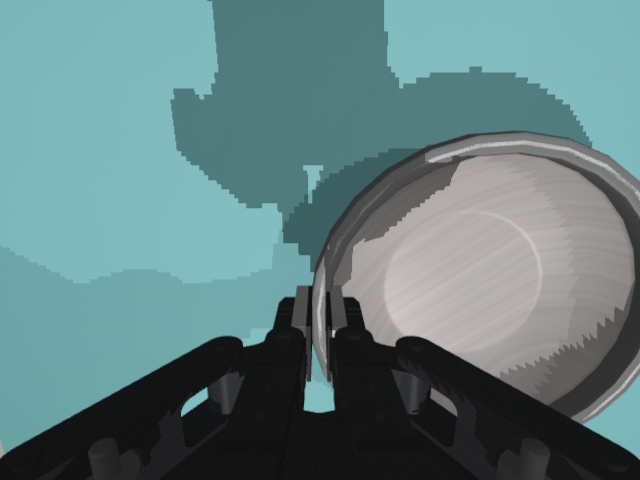

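Lid gripped on the rim's -x side. Lift and carry.

Request:
{"name": "play_rows", "arguments": {"rows": [[[0,0,0],[0,0,-0.05],0],[[0,0,0],[0,0,-0.1],0],[[0,0,0],[0,0,-0.1],0],[[0,0,0],[0,0,-0.1],0],[[0,0,0],[0,0,-0.05],0],[[0,0,0],[0.1,0,0],0],[[0,0,0],[0.16,-0.01,0],0],[[0,0,0],[0.2,-0.01,0],0],[[0,0,0],[0.2,-0.01,0],0],[[0,0,0],[0.2,-0.01,0],0]]}}

```text
time: 3.18
tcp_pos: [449.8, -222.6, 89.8]
ee_rot: [-179.9, -0.1, 90.0]
ft_force: [0.8, 0.5, -1.5]
opening: 0.067
grasp_force: 77.4
```

Request:
{"name": "play_rows", "arguments": {"rows": [[[0,0,0],[0.2,-0.01,0],0],[[0,0,0],[0.2,-0.01,0],0],[[0,0,0],[0.2,-0.01,0],0],[[0,0,0],[0.2,-0.01,0],0],[[0,0,0],[0.2,-0.01,0],0],[[0,0,0],[0.2,0,0],0],[[0,0,0],[0.1,0,0],0],[[0,0,0],[0.04,0,0],0],[[0,0,0],[0,0,0],0],[[0,0,0],[0,0,0],0]]}}

```text
time: 4.02
tcp_pos: [443.0, -24.0, 90.6]
ee_rot: [-180.0, 0.0, 90.0]
ft_force: [-0.2, 0.1, -1.9]
opening: 0.068
grasp_force: 77.4
```

```bash
python3 - <<'E'
from cell import *
from h import *
c=camera("scene");d=camera("side");d2=c["pixels"][150:380,150:480,::-1];e2=d["pixels"][130:360,180:510,::-1]
cv2.imwrite("pics/p3.png",cv2.resize(np.vstack([d2,e2]),None,fx=1.3,fy=1.3))
s=read_state();print(s["tcp_pos"],s["ee_rot"],s["ft_force"],s["torque"],s["grasp_force"],s["opening"],s["time"])
E
```

```text
[443.3673581  -24.77387232  90.86855203] [-1.79979947e+02  1.40063341e-02  8.99338516e+01] [ 0.01723416 -0.59379001 -1.66167415] [ 0.00612758  0.09952239 -0.00902168] 77.4231352188508 0.06480986308359696 4.1167
```

View pics/p3.png

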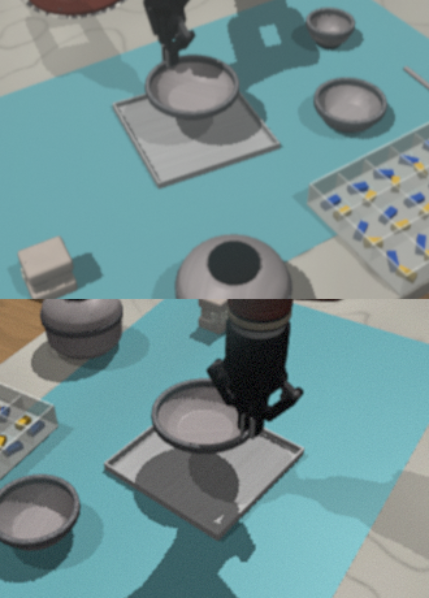

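Lid is held level above the tray (crop at (192,85) top, (205,415) bottom). Lowering.

Request:
{"name": "play_rows", "arguments": {"rows": [[[0,0,0],[0,0,0.05],0],[[0,0,0],[0,0,0.1],0],[[0,0,0],[0,0,0.08],0],[[0,0,0],[0,0,0.05],0],[[0,0,0],[0,0,0.03],0],[[0,0,0],[0,0,0.02],0],[[0,0,0],[0,0,0.01],0],[[0,0,0],[0,0,0.01],0],[[0,0,0],[0,0,0.01],0],[[0,0,0],[0,0,0],0]]}}

```text
time: 4.95
tcp_pos: [444.1, -24.1, 37.5]
ee_rot: [179.9, 0.0, 90.0]
ft_force: [0.1, -0.1, -1.6]
opening: 0.069
grasp_force: 77.6
```

Force still −1.6 N (hanging); go down in small steps.

Request:
{"name": "play_rows", "arguments": {"rows": [[[0,0,0],[0,0,0.007],0],[[0,0,0],[0,0,0],0],[[0,0,0],[0,0,0],0]]}}

```text
time: 5.2
tcp_pos: [444.0, -24.2, 37.1]
ee_rot: [180.0, 0.0, 90.0]
ft_force: [-3.3, -0.3, 3.9]
opening: 0.069
grasp_force: 78.4
```

Request:
{"name": "play_rows", "arguments": {"rows": [[[0,0,0],[0,0,0.007],0],[[0,0,0],[0,0,0],0],[[0,0,0],[0,0,0],0]]}}

```text
time: 5.45
tcp_pos: [444.0, -24.2, 36.6]
ee_rot: [180.0, 0.0, 90.0]
ft_force: [-5.7, 0.4, 8.7]
opening: 0.068
grasp_force: 79.3
```

Request:
{"name": "play_rows", "arguments": {"rows": [[[0,0,0],[0,0,0],30],[[0,0,0],[0,0,0],30],[[0,0,0],[0,0,0],30],[[0,0,0],[0,0,0],30],[[0,0,0],[0,0,-0.1],30],[[0,0,0],[0,0,-0.2],60],[[0,0,0],[0,0,-0.26],85],[[0,0,0],[0,0,-0.26],85],[[0,0,0],[0,0,-0.26],85],[[0,0,0],[0,0,0],85]]}}

```text
time: 6.28
tcp_pos: [448.0, -24.9, 206.5]
ee_rot: [179.1, 0.2, 90.0]
ft_force: [1.8, -0.1, 1.2]
opening: 0.991
grasp_force: 0.0
```

Request:
{"name": "play_rows", "arguments": {"rows": [[[0,0,0],[0,0,0],85],[[0,0,0],[0,0,0],85]]}}

```text
time: 6.45
tcp_pos: [443.3, -23.9, 196.5]
ee_rot: [-180.0, -0.0, 90.0]
ft_force: [-0.2, 0.1, -0.9]
opening: 0.996
grasp_force: 0.0
```

```bash
python3 - <<'E'
from cell import *
from h import *
c=camera("wrist");cv2.imwrite("pics/w4.png",c["pixels"][:,:,::-1]);np.savez("w4.npz",**c)
s=read_state();print(s["tcp_pos"],s["ee_rot"],s["time"])
E
```

```text
[442.66977734 -23.81927311 195.35524233] [-1.79861436e+02 -3.10444657e-02  8.99994881e+01] 6.5
```

View pics/w4.png

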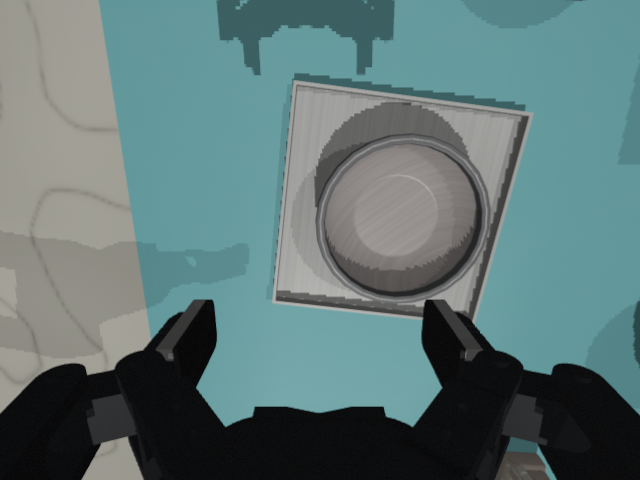

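The large lid stands level in the tray; rim outline spans columns 317–489 and rows 133–302, tray corners (295,78),(531,113),(475,318),(274,300).

```bash
python3 - <<'E'
from h import *
c=dict(np.load("w4.npz"))
P=cast(c,[(317,218),(489,215),(403,133),(400,302)],47);print(P)
g=cv2.GaussianBlur(cv2.cvtColor(c["pixels"],cv2.COLOR_RGB2GRAY),(3,3),0)
print(cast(c,[(295,78),(531,113),(475,318),(274,300)],14).mean(0))
# inner floor circle edge, z=15
h=cv2.HoughCircles(g,cv2.HOUGH_GRADIENT,1.2,200,param1=80,param2=20,minRadius=78,maxRadius=92);print(h)
if h is not None: print(cast(c,h[0,:,:2],47))
E
```

```text
[[441.31419736 -18.91117854]
 [586.65523096 -16.22445018]
 [509.45317057  50.05193494]
 [516.81091112 -97.19871638]]
[512.6277741  -20.41410114]
[[[401.40002 220.20001  82.08   ]]]
[[512.94826199 -20.77939056]]
```

Lid centre ≈ (514,−24), consistent with the release. Now the middle lid.

Request:
{"name": "play_rows", "arguments": {"rows": [[[0,0,0],[0.217,0.131,0],85],[[0,0,0],[0.217,0.131,0],85],[[0,0,0],[0.217,0.131,0],85],[[0,0,0],[0.217,0.131,0],85],[[0,0,0],[0.217,0.131,0],85],[[0,0,0],[0.217,0.131,0],85],[[0,0,0],[0.217,0.131,0],85],[[0,0,0],[0,0,0],85],[[0,0,0],[0,0,0],85],[[0,0,0],[0,0,0],85]]}}

```text
time: 7.33
tcp_pos: [579.8, 203.5, 194.4]
ee_rot: [-179.8, 0.1, 90.0]
ft_force: [0.2, -0.7, 0.6]
opening: 0.995
grasp_force: 0.0
```

```bash
python3 - <<'E'
from cell import *
from h import *
c=camera("wrist");cv2.imwrite("pics/w5.png",c["pixels"][:,:,::-1]);np.savez("w5.npz",**c)
s=read_state();print(s["tcp_pos"],s["ee_rot"],s["time"])
p=c["intrinsics"]@(c["R"]@np.array([637,204,48])+c["t"]);p=p[:2]/p[2];print(p)
print(full(c,tuple(int(v) for v in p),60,48,95))
E
```

```text
[579.97583221 203.1223095  195.13069732] [-1.79827451e+02  5.27421482e-02  8.99749522e+01] 7.3833
[387.92712703 224.04126593]
(array([634.2, 204.7,  59.1]), np.float64(0.27))
```

Request:
{"name": "play_rows", "arguments": {"rows": [[[0,0,0],[0.002,-0.002,0.212],85],[[0,0,0],[0.002,-0.002,0.212],85],[[0,0,0],[0.002,-0.002,0.212],85],[[0,0,0],[0.002,-0.002,0.212],85],[[0,0,0],[0,-0.002,0.212],50],[[0,0,0],[0,0,0],0],[[0,0,0],[0,0,0],0],[[0,0,0],[0,0,0],0],[[0,0,0],[0,0,0],0],[[0,0,0],[0,0,0],0]]}}

```text
time: 8.22
tcp_pos: [581.5, 205.3, 41.1]
ee_rot: [179.7, -0.1, 90.0]
ft_force: [-6.0, 0.3, 2.2]
opening: 0.138
grasp_force: 0.9
```

Request:
{"name": "play_rows", "arguments": {"rows": [[[0,0,0],[0,0,0],0],[[0,0,0],[0,0,0],0],[[0,0,0],[0,0,0],0],[[0,0,0],[0,0,0],0]]}}

```text
time: 8.55
tcp_pos: [580.9, 205.4, 40.6]
ee_rot: [179.8, -0.0, 90.0]
ft_force: [-3.3, -0.4, 6.8]
opening: 0.062
grasp_force: 76.7
```

Request:
{"name": "play_rows", "arguments": {"rows": [[[0,0,0],[0,0,-0.05],0],[[0,0,0],[0,0,-0.12],0],[[0,0,0],[0,0,-0.15],0],[[0,0,0],[0,0,-0.15],0],[[0,0,0],[0,0,-0.06],0],[[0,0,0],[0,0,0],0],[[0,0,0],[-0.082,-0.044,0],0],[[0,0,0],[-0.165,-0.089,0],0],[[0,0,0],[-0.206,-0.111,0],0],[[0,0,0],[-0.206,-0.111,0],0]]}}

```text
time: 9.38
tcp_pos: [524.5, 105.5, 115.5]
ee_rot: [-179.8, 0.0, 90.1]
ft_force: [-0.3, -0.3, -0.9]
opening: 0.062
grasp_force: 76.7
```

Request:
{"name": "play_rows", "arguments": {"rows": [[[0,0,0],[-0.206,-0.111,0],0],[[0,0,0],[-0.206,-0.111,0],0],[[0,0,0],[-0.206,-0.111,0],0],[[0,0,0],[-0.165,-0.089,0],0],[[0,0,0],[-0.082,-0.044,0],0],[[0,0,0],[0,0,0],0],[[0,0,0],[0,0,0],0],[[0,0,0],[0,0,0],0]]}}

```text
time: 10.05
tcp_pos: [456.2, -23.0, 116.7]
ee_rot: [-179.9, -0.0, 90.0]
ft_force: [-0.2, -0.8, -2.1]
opening: 0.059
grasp_force: 76.8
```

```bash
python3 - <<'E'
from cell import *
from h import *
c=camera("wrist");np.savez("w6.npz",**c);d=camera("side");w=c["pixels"][::1,:,::-1]
cv2.imwrite("pics/p6.png",np.hstack([cv2.resize(w[:,200:],None,fx=.9,fy=.9),cv2.resize(d["pixels"][130:346,210:390,::-1],(360,432))]))
s=read_state();print(s["tcp_pos"],s["ee_rot"],s["ft_force"],s["grasp_force"],s["opening"],s["time"])
E
```

```text
[456.53675219 -22.73415166 117.07727312] [-1.79964885e+02 -2.15110127e-02  9.00765344e+01] [ 0.33474987 -0.05139895 -1.01810852] 76.76604990365519 0.06262001306733347 10.15
```

View pics/p6.png

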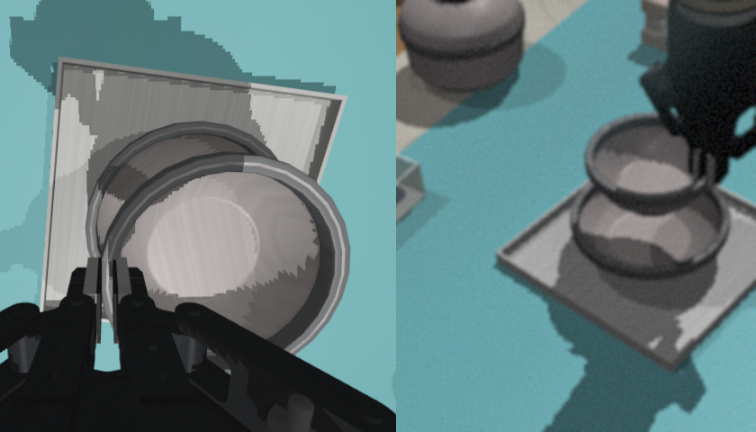

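Side and wrist views show the middle lid held level above the large one, its rim's far right at full-image (589,283) and top at (472,171). Checking its offset.

```bash
python3 - <<'E'
from h import *
c=dict(np.load("w6.npz"))
print(cast(c,[(589,283),(472,171)],124.4))
E
```

```text
[[567.26212804  -9.10364692]
 [513.36810949  36.41442489]]
```

Request:
{"name": "play_rows", "arguments": {"rows": [[[0,0,0],[-0.005,0.012,0.05],0],[[0,0,0],[0,0,0.1],0],[[0,0,0],[0,0,0.1],0],[[0,0,0],[0,0,0.06],0],[[0,0,0],[0,0,0.03],0],[[0,0,0],[0,0,0.02],0],[[0,0,0],[0,0,0.013],0],[[0,0,0],[0,0,0.01],0],[[0,0,0],[0,0,0.007],0],[[0,0,0],[0,0,0],0]]}}

```text
time: 10.98
tcp_pos: [458.5, -24.4, 59.3]
ee_rot: [180.0, 0.0, 90.0]
ft_force: [-0.6, 0.7, -1.4]
opening: 0.061
grasp_force: 76.8
```

Request:
{"name": "play_rows", "arguments": {"rows": [[[0,0,0],[0,0,0.01],0],[[0,0,0],[0,0,0],0],[[0,0,0],[0,0,0],0]]}}

```text
time: 11.23
tcp_pos: [458.3, -24.3, 57.6]
ee_rot: [180.0, 0.0, 90.0]
ft_force: [0.3, 0.2, -2.2]
opening: 0.057
grasp_force: 76.8
```

Request:
{"name": "play_rows", "arguments": {"rows": [[[0,0,0],[0,0,0.007],0],[[0,0,0],[0,0,0],0],[[0,0,0],[0,0,0],0]]}}

```text
time: 11.48
tcp_pos: [458.2, -24.3, 56.4]
ee_rot: [180.0, 0.0, 90.0]
ft_force: [0.0, -0.7, -1.5]
opening: 0.06
grasp_force: 76.7
```

Request:
{"name": "play_rows", "arguments": {"rows": [[[0,0,0],[0,0,0.005],0],[[0,0,0],[0,0,0],0],[[0,0,0],[0,0,0],0]]}}

```text
time: 11.73
tcp_pos: [458.3, -24.4, 56.1]
ee_rot: [-180.0, 0.0, 90.0]
ft_force: [-2.3, 0.2, 3.3]
opening: 0.06
grasp_force: 77.2
```

Request:
{"name": "play_rows", "arguments": {"rows": [[[0,0,0],[0,0,0.004],0],[[0,0,0],[0,0,0],0],[[0,0,0],[0,0,0],26],[[0,0,0],[0,0,0],26],[[0,0,0],[0,0,0],26],[[0,0,0],[0,0,0],26],[[0,0,0],[0,0,-0.1],26],[[0,0,0],[0,0,-0.2],60],[[0,0,0],[0,0,-0.26],85],[[0,0,0],[0,0,-0.26],85]]}}

```text
time: 12.57
tcp_pos: [457.1, -24.0, 178.1]
ee_rot: [-179.8, -0.0, 90.0]
ft_force: [0.3, -0.8, -0.2]
opening: 0.72
grasp_force: 0.0
```

Request:
{"name": "play_rows", "arguments": {"rows": [[[0,0,0],[0,0,-0.2],85],[[0,0,0],[0,0,0],85],[[0,0,0],[0,0,0],85],[[0,0,0],[0,0,0],85]]}}

```text
time: 12.9
tcp_pos: [457.8, -24.2, 207.1]
ee_rot: [-179.9, -0.0, 90.0]
ft_force: [0.0, -0.3, -0.9]
opening: 0.995
grasp_force: 0.0
```

```bash
python3 - <<'E'
from cell import *
from h import *
c=camera("wrist");np.savez("w7.npz",**c);d=camera("side");w=c["pixels"][::1,:,::-1]
cv2.imwrite("pics/p7.png",np.hstack([w[60:380,240:580],cv2.resize(d["pixels"][180:340,250:430,::-1],(360,320))]))
s=read_state();print(s["tcp_pos"],s["ee_rot"],s["time"])
E
```

```text
[457.04126558 -24.0535819  205.72773485] [-1.79784653e+02 -4.97954995e-02  8.99965331e+01] 13.0
```

View pics/p7.png

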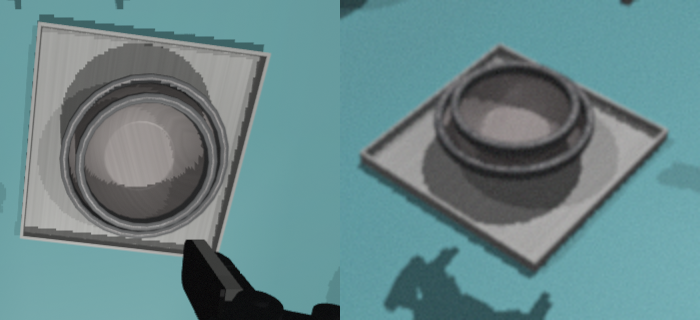

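The middle lid stands level inside the large one: rims at full-image cols 301–467 / rows 133–296 (large) and 316–457 / 153–292 (middle). Checking concentricity.

```bash
python3 - <<'E'
from h import *
c=dict(np.load("w7.npz"))
a=cast(c,[(301,215),(467,213),(386,133),(383,296)],47);print(a,(a[0,0]+a[1,0])/2,(a[2,1]+a[3,1])/2)
a=cast(c,[(316,222),(457,218),(388,153),(384,292)],63);print(a,(a[0,0]+a[1,0])/2,(a[2,1]+a[3,1])/2)
E
```

```text
[[441.58378651 -18.90718823]
 [586.70091044 -17.00882343]
 [512.2642738   49.87358825]
 [517.46167163 -96.50588808]] 514.142348477507 -23.31614991622435
[[454.86034429 -21.31931755]
 [572.06631562 -17.80827559]
 [511.7704689   34.6781516 ]
 [514.97094603 -84.97515753]] 513.4633299539669 -25.1485029642352
```

Request:
{"name": "play_rows", "arguments": {"rows": [[[0,0,0],[0.23,-0.04,0],85],[[0,0,0],[0.23,-0.04,0],85],[[0,0,0],[0.23,-0.04,0],85],[[0,0,0],[0.23,-0.04,0],85],[[0,0,0],[0.23,-0.04,0],85],[[0,0,0],[0.23,-0.04,0],85],[[0,0,0],[0.23,-0.04,0],85],[[0,0,0],[0.23,-0.04,0],85],[[0,0,0],[0.23,-0.04,0],85],[[0,0,0],[0.2,-0.03,0],85]]}}

```text
time: 13.83
tcp_pos: [397.9, 317.8, 205.8]
ee_rot: [-179.8, 0.1, 90.1]
ft_force: [1.1, 0.0, 0.2]
opening: 0.994
grasp_force: 0.0
```

Request:
{"name": "play_rows", "arguments": {"rows": [[[0,0,0],[0,0,0],85],[[0,0,0],[0,0,0],85],[[0,0,0],[0,0,0],85]]}}

```text
time: 14.08
tcp_pos: [399.0, 315.5, 206.4]
ee_rot: [-179.9, 0.1, 90.0]
ft_force: [1.7, -0.5, 0.1]
opening: 0.996
grasp_force: 0.0
```

```bash
python3 - <<'E'
from cell import *
from h import *
c=camera("wrist");cv2.imwrite("pics/w8.png",c["pixels"][:,:,::-1]);np.savez("w8.npz",**c)
s=read_state();print(s["tcp_pos"],s["ee_rot"],s["time"])
p=c["intrinsics"]@(c["R"]@np.array([440,319,50])+c["t"]);p=p[:2]/p[2];print(p)
print(full(c,tuple(int(v) for v in p),46,50,75))
E
```

```text
[399.40582062 315.20560068 206.75613923] [-1.79898034e+02  8.32615013e-02  8.99552730e+01] 14.1333
[366.98704497 217.67560668]
(array([437.4, 320.4,  45.2]), np.float64(0.25))
```

Request:
{"name": "play_rows", "arguments": {"rows": [[[0,0,0],[0.006,-0.003,0.226],85],[[0,0,0],[0.006,-0.003,0.226],85],[[0,0,0],[0.006,-0.003,0.226],85],[[0,0,0],[0.006,-0.003,0.226],85],[[0,0,0],[0.006,-0.001,0.226],50],[[0,0,0],[0,0,0],0],[[0,0,0],[0,0,0],0],[[0,0,0],[0,0,0],0],[[0,0,0],[0,0,0],0],[[0,0,0],[0,0,0],0]]}}

```text
time: 14.97
tcp_pos: [399.7, 321.6, 41.5]
ee_rot: [179.8, -0.1, 90.0]
ft_force: [-1.3, -0.2, 0.7]
opening: 0.138
grasp_force: 0.5
```

Request:
{"name": "play_rows", "arguments": {"rows": [[[0,0,0],[0,0,0],0],[[0,0,0],[0,0,0],0],[[0,0,0],[0,0,0],0],[[0,0,0],[0,0,0],0]]}}

```text
time: 15.3
tcp_pos: [399.1, 321.6, 41.2]
ee_rot: [179.8, -0.1, 90.0]
ft_force: [-2.0, -1.3, 7.0]
opening: 0.063
grasp_force: 76.1
```

Request:
{"name": "play_rows", "arguments": {"rows": [[[0,0,0],[0,0,-0.05],0],[[0,0,0],[0,0,-0.13],0],[[0,0,0],[0,0,-0.18],0],[[0,0,0],[0,0,-0.18],0],[[0,0,0],[0,0,-0.06],0],[[0,0,0],[0,0,0],0],[[0,0,0],[-0.089,0.019,0],0],[[0,0,0],[-0.177,0.037,0],0],[[0,0,0],[-0.221,0.046,0],0],[[0,0,0],[-0.221,0.046,0],0]]}}

```text
time: 16.13
tcp_pos: [418.7, 213.3, 126.4]
ee_rot: [-179.8, 0.1, 90.1]
ft_force: [0.7, 0.1, -1.9]
opening: 0.064
grasp_force: 76.1
```

Request:
{"name": "play_rows", "arguments": {"rows": [[[0,0,0],[-0.221,0.046,0],0],[[0,0,0],[-0.221,0.046,0],0],[[0,0,0],[-0.221,0.046,0],0],[[0,0,0],[-0.221,0.046,0],0],[[0,0,0],[-0.221,0.046,0],0],[[0,0,0],[-0.221,0.046,0],0],[[0,0,0],[-0.177,0.037,0],0],[[0,0,0],[-0.089,0.019,0],0],[[0,0,0],[0,0,0],0],[[0,0,0],[0,0,0],0]]}}

```text
time: 16.97
tcp_pos: [468.7, -24.5, 126.8]
ee_rot: [-179.8, -0.1, 89.9]
ft_force: [-0.2, 0.3, -1.5]
opening: 0.064
grasp_force: 76.1
```

```bash
python3 - <<'E'
from cell import *
from h import *
c=camera("wrist");np.savez("w9.npz",**c);d=camera("side");w=c["pixels"][::1,:,::-1]
cv2.imwrite("pics/p9.png",np.hstack([cv2.resize(w[:,200:],None,fx=.9,fy=.9),cv2.resize(d["pixels"][130:346,210:390,::-1],(360,432))]))
s=read_state();print(s["tcp_pos"],s["ee_rot"],s["ft_force"],s["grasp_force"],s["opening"],s["time"])
E
```

```text
[468.84222585 -23.48975325 127.28755956] [-1.79877726e+02 -4.77875617e-02  9.00313079e+01] [ 0.01189706 -0.31779841 -0.70167788] 76.1019859161388 0.06384423339090443 17.0667
```

View pics/p9.png

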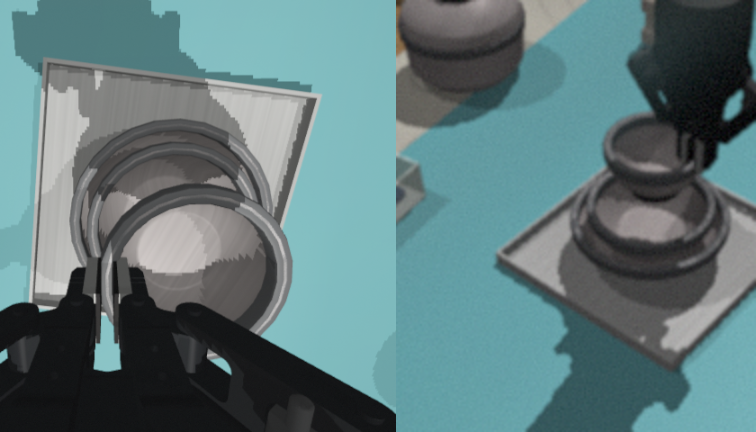

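The small lid is held level over the nest (rim in crop spanning about 103–292). Shift 2.5 mm in x and lower.

Request:
{"name": "play_rows", "arguments": {"rows": [[[0,0,0],[0,0.017,0.05],0],[[0,0,0],[0,0,0.1],0],[[0,0,0],[0,0,0.1],0],[[0,0,0],[0,0,0.05],0],[[0,0,0],[0,0,0.03],0],[[0,0,0],[0,0,0.02],0],[[0,0,0],[0,0,0.013],0],[[0,0,0],[0,0,0.01],0],[[0,0,0],[0,0,0.007],0],[[0,0,0],[0,0,0],0]]}}

```text
time: 17.9
tcp_pos: [472.6, -24.4, 71.9]
ee_rot: [180.0, 0.0, 90.0]
ft_force: [-0.4, -0.7, -0.6]
opening: 0.065
grasp_force: 76.1
```

Request:
{"name": "play_rows", "arguments": {"rows": [[[0,0,0],[0,0,0.007],0],[[0,0,0],[0,0,0],0],[[0,0,0],[0,0,0],0]]}}

```text
time: 18.15
tcp_pos: [472.4, -24.3, 70.7]
ee_rot: [180.0, 0.0, 90.0]
ft_force: [-0.1, 0.1, -0.8]
opening: 0.069
grasp_force: 76.1
```

Request:
{"name": "play_rows", "arguments": {"rows": [[[0,0,0],[0,0,0.01],0],[[0,0,0],[0,0,0],0],[[0,0,0],[0,0,0],0]]}}

```text
time: 18.4
tcp_pos: [472.2, -24.3, 68.9]
ee_rot: [-180.0, -0.0, 90.0]
ft_force: [0.4, -0.5, -0.7]
opening: 0.065
grasp_force: 76.1
```

Request:
{"name": "play_rows", "arguments": {"rows": [[[0,0,0],[0,0,0.006],0],[[0,0,0],[0,0,0],0],[[0,0,0],[0,0,0],0]]}}

```text
time: 18.65
tcp_pos: [472.4, -24.4, 68.5]
ee_rot: [-180.0, 0.0, 90.0]
ft_force: [-3.0, -0.3, 3.1]
opening: 0.062
grasp_force: 76.6
```

Request:
{"name": "play_rows", "arguments": {"rows": [[[0,0,0],[0,0,0.003],0],[[0,0,0],[0,0,0],0],[[0,0,0],[0,0,0],24],[[0,0,0],[0,0,0],24],[[0,0,0],[0,0,0],24],[[0,0,0],[0,0,0],24],[[0,0,0],[0,0,-0.1],24],[[0,0,0],[0,0,-0.2],60],[[0,0,0],[0,0,-0.26],85],[[0,0,0],[0,0,-0.26],85]]}}

```text
time: 19.48
tcp_pos: [471.2, -24.0, 190.7]
ee_rot: [-179.8, -0.0, 90.0]
ft_force: [0.4, 0.4, -0.2]
opening: 0.695
grasp_force: 0.0
```

Request:
{"name": "play_rows", "arguments": {"rows": [[[0,0,0],[0,0,-0.1],85],[[0,0,0],[0,0,0],85],[[0,0,0],[0,0,0],85],[[0,0,0],[0,0,0],85]]}}

```text
time: 19.82
tcp_pos: [471.5, -24.1, 204.0]
ee_rot: [-179.9, -0.0, 90.0]
ft_force: [0.1, -0.2, -0.3]
opening: 0.997
grasp_force: 0.0
```

```bash
python3 - <<'E'
from cell import *
from h import *
c=camera("wrist");np.savez("w10.npz",**c);d=camera("side");w=c["pixels"][::1,:,::-1]
cv2.imwrite("pics/p10.png",np.hstack([w[60:380,240:580],cv2.resize(d["pixels"][180:340,250:430,::-1],(360,320))]))
s=read_state();print(s["tcp_pos"],s["ee_rot"],s["time"])
E
```

```text
[471.07252307 -24.04044845 203.17793191] [-1.79769142e+02 -4.97872413e-02  8.99978740e+01] 19.9167
```

View pics/p10.png

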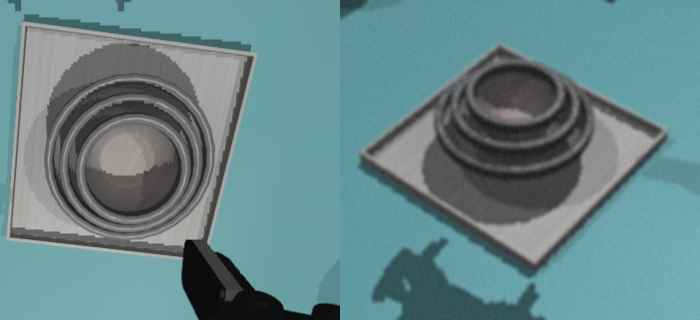

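All three lids stand level and nested: crop rims centred near (129,155), (131,163) and (132,170), the shift being the perspective of their heights. Handing in.

```bash
python3 -c "
from cell import *
print(close_job())"
```

```text
the job is handed in; nothing more can be done
None
```

The three lids are nested upside down in the tray, level and let go, and the job was handed in at about 20 s; no verdict came back, and I didn't re-measure the cast or mirror, though no move went close to either.

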